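# Reset and lock the drying-air regulator on the steriliser bench

## Task

The regulator for the instrument-drying air is set too low: slacken the lever lock nut under its T-handle, turn the T-handle clockwise until the gauge needle stands on the set mark, and then tighten the lock nut again, firmly but without straining it: about 12 N of push at the lever's knob. Never force the T-handle while the nut is tight. Do not knock the gauge, leave the other things on the bench where they are, and take your hand away when the needle is on the mark and the nut is tight.

Things in the scene. Friction and masses are not known exactly. Their poses are not given: they have to be found in the camera images.
- regulator: Brass and grey air regulator, 200 mm tall, bolted to the bench; its copper pipes go out 100 mm to either side (its +y and -y) and down into the bench. Origin on the bench under the vertical axis of its screw and lock nut; +x points to the gauge, +z up. The bonnet's top is at z = 125 mm.
- handle (a point): Middle of the flat steel T-handle, on the axis of the adjusting screw, 200 mm above the bench. The bar is 64 mm long (along this point's y), 10 mm thick (its x), 14 mm high, on a 10 mm stem; around the stem the fingers have free room down to 155 mm above the bench. Clockwise from above raises the pressure; it drags slightly (0.06 N m) when the lock nut is slack and is locked when the nut is tight.
- knob (a point): Middle height of the upright black knob at the end of the lock nut's lever: a cylinder 16 mm in diameter, 143 to 182 mm above the bench, 80 mm from the screw's axis. It starts on the robot's side of the regulator. Clockwise from above tightens, anticlockwise loosens. Its place on the nut and how tight the nut was left (breaking loose at 2 to 10 N at the knob) differ from case to case.
- lever: Steel lever of the lock nut, 11 mm thick, 141 to 147 mm above the bench. Tight, it comes free within 0.5 rad of loosening; slack it runs free (under 1 N at the knob) and stays put. Where it comes tight shifts with the screw: after turning that clockwise, the lever must go further clockwise than at first, found by feel. From first bite to 12 N takes some 0.4 rad. Origin on the axis, at bench level.
- screw: The adjusting screw with its T-handle. Origin on its axis at bench level; it turns about its vertical z (yaw falls as it is turned clockwise), and the needle turns clockwise by the same angle.
- gauge: Round pressure gauge, 100 mm in diameter, 27 mm deep, in front (+x) of the regulator, 108 mm from the screw's axis. Origin at the centre of its face, 100 mm above the bench; its z axis is the face's normal, tilted 40 degrees from straight up, away from the robot. White dial, thin black needle, steel bezel.
- needle_tip (a point): Tip of the thin black needle, 39 mm from the dial's centre. It starts anticlockwise of the set mark by 0.55 to 1.45 rad.
- mark_tip (a point): Inner end of the set mark: a short dark wedge on a clip (10 by 9 mm) over the bezel, pointing inward, 39 mm from the dial's centre. It stays put. The needle is on the mark when its tip meets this point (within 6 mm).
- washer: Serrated steel tab washer, 52 mm across, 3 mm thick, 126 mm above the bench, between the lock nut and the screw's collar; it cannot turn, so tightening the nut does not turn the screw. The nut squeezes it against the collar: with about 40 N after tightening with 12 N at the knob.
- collar: Collar on the adjusting screw, 50 mm across, directly under the tab washer; origin on the screw's axis at bench level.
- case: Bystander: closed stainless instrument case, 96 by 186 by 48 mm. Origin at the centre of its underside.
- tray: Bystander: open stainless tray with scissors and forceps, 130 by 200 by 25 mm. Origin at the centre of its underside.
- oil: Bystander: small bottle of instrument oil, 44 mm in diameter, 115 mm tall. Origin at the centre of its underside.
- brush: Bystander: cleaning brush lying on the bench.

How it is judged:
By the outcome, as a careful person would: the job done as asked, in the order asked, and still so for the second after the job is handed in, with the robot touching nothing.
It also fails if it takes over 72 s, if anything falls off the work surface, if the arm or the gripper's body presses on something with over 40 N, if the wrist force passes 120 N, or if a joint passes its speed limit or range.

## Robot

A 7-joint arm with a two-finger parallel gripper is mounted at the origin on the work surface. World frame = base frame: x ahead of the robot, y to its left, z up, the work surface at z = 0. Lengths are in m, angles in rad, forces in N, time in s.
With the tool pointing down it reaches from about 0.425 to 0.925 m from the base axis. Payload 6.8 kg.
Tool frame: the origin (TCP) lies on the centre line of the jaws, within the pads' length; the fingertips stand 8 mm ahead of it and the grasp point (between the pads) lies 11 mm behind it (bot.tips_ahead is the distance from the TCP to the fingertips, in m); z points along the fingers, y is the line along which they close (so a half turn about z gives the same grasp; the last joint's range is limited). The gripper opens to 85 mm and grips with 20 to 120 N. Pads are 22 mm wide; open, the fingers measure 114 mm over their backs; the gripper's body (76 mm by 85 mm) begins 54 mm behind the grasp point. The pads swing forward as they close: fully open they stand 13 mm farther back than shut.
Start: joints at [-1.254, 0.477, 0.022, 1.555, -0.011, 1.109, -0.083], TCP at [0.278, 0.615, 0.239] pointing down, gripper open.
Joint ranges: [-2.96, 2.96], [-0.34, 2.1], [-1.41, 1.46], [0.24, 2.44], [-1.37, 4.51], [0.17, 1.92], [-2.96, 2.96]. Speed limits (rad/s): [2.39, 2.39, 3.14, 3.14, 3.14, 3.14, 3.14].

## Interface

Orientations are given as a unit quaternion [w, x, y, z].
In Python, from station import bot gives the robot as it stands.
- The arm moves only by the tool send_rows, never from a script. Its argument "deltas" is text: rows parted by semicolons, each of 4 numbers parted by spaces: the shift along the tool's x, y, z in m, then the turn about the tool's z in degrees. In form: x y z spin; .... A call has 1 to 5 rows; each row is the pose to reach, as a shift and turn from the pose commanded when the call began, along the tool's axes at that moment; what a row does not reach only later rows make up. A row lasts 1/10 s, in which the tool goes at most 50 mm and 8.59 degrees, less where a joint would pass 70% of its speed; a pose out of reach is approached as far as the arm can. A call with a gripper value outside its range is refused whole. "claw" is the opening, from 0 (shut) to 1 (fully open), set as the call begins (left out, the last holds). The fingers move at their own pace and stop on an object; "force" is the grip in N (left out, the last holds). Time passes only in rows, so rows that repeat a pose let the fingers close. It gives the time, the measured TCP pose, the force, the opening and the grip force at its end, in the units of the state.
- bot.get_obs(): the state, without advancing time (a new reading comes with each control period).
- bot.read_camera(name): name is "scene" or "top"; returns a dict with "img" (384x512x3 uint8, red, green, blue), "depth" (384x512 float32, m along the optical axis (not along the pixel's ray), 0 where there is no reading), "fx", "fy", "cx", "cy" (pixels), "dist_coeffs" ([k1, k2, p1, p2, k3] as OpenCV has them; the pictures are not rectified), "camera_from_world" (4x4, takes a point from world to camera coordinates). Camera axes: x right, y up, looking along -z (the intrinsics and any distortion apply to the point x, -y, -z); pixel columns grow to the right and rows downward; lengths in m; the calibration is good to about 2 mm. A picture is of the moment at which its call begins.
- bot.hand_in(): hands the job in; it is judged then, once.
Trained networks look in a picture, given as the dict that the camera call returned (one of the last four; its "shot" number tells which), for a name from the list of things; names that differ only in an ending like _2 or _b are one class to them, and where a whole thing is asked for, a point or a joint stands for the part that bears it (a point fixed in the world has none). Each returns a list of dicts, best first, with "confidence" (0 to 1); they miss things now and then, are a little off and sometimes report something else, mostly with a low value. They report only what shows in the picture. A call takes as long as a camera call.
- bot.masks_of(picture, query): "mask" (384x512 bool, what is visible of it).
- bot.landmark_of(picture, query): "xyz" ([x, y, z] in m, in world coordinates, good to about 4 mm: a listed point, or the origin of a listed thing).
The state is a dict: "t": time; "q": joint angles; "joint_vel": joint speeds; "joint_torque": joint torques, N m; "eef_pos": TCP position; "tool_rot": TCP orientation; "contact_force": force on the tool from outside, world axes, zero at the start; "torque": the same for the moment, N m; "gripper_width": opening from 0.0 (shut) to 1.0 (fully open); "grasp_force": force on a finger pad.
Only numpy, scipy, OpenCV 4.12 (cv2) and the standard library are available. Lean on these libraries where they do the work, as an engineer would, in place of code of your own. Each camera call takes 0.05 s, during which the arm holds its last target. There are 200 camera calls.

## Working session

There is one attempt and no reset: what is moved stays moved. The work goes in short steps, Python scripts to look and compute and a tool call to move; the robot and the scene stay as the last step left them, time stands still between calls to the robot, and variables do not carry over. Pictures are saved under pics/ and viewed, at most 10 in all, crops included, and the job is handed in when it is done.

Besides the shell and the picture viewer there is one more tool, called after "Request:" as name(argument=value, ...), one argument or row to a line, values as JSON. send_rows: Moves the arm, as the interface text tells. Its arguments: {"type":"object","properties":{"deltas":{"type":"string"},"claw":{"type":"number"},"force":{"type":"number"}},"required":["deltas"]}

```bash
mkdir -p pics; cat > h.py <<'E'
from station import bot
import numpy as np, cv2
def look(cam, names):
    p=bot.read_camera(cam)
    for n in names:
        r=bot.landmark_of(p,n)
        print(cam,n,[(np.round(a['xyz'],4).tolist(),round(float(a['confidence']),2)) for a in r[:2]])
    return p
def save(p,f): cv2.imwrite('pics/'+f,cv2.cvtColor(p['img'],cv2.COLOR_RGB2BGR))
E
python3 - <<'E'
from h import *
N=['regulator','handle','knob','gauge','needle_tip','mark_tip','case','tray','oil','brush']
a=look('scene',N);b=look('top',N)
cv2.imwrite('pics/a.png',cv2.cvtColor(cv2.resize(np.vstack([a['img'],b['img']]),(400,600)),cv2.COLOR_RGB2BGR))
save(a,'s.png');save(b,'t.png')
o=bot.get_obs();print({k:np.round(v,3) for k,v in o.items()})
E
```

```text
scene regulator [([0.5703, 0.0623, -0.0004], 0.65)]
scene handle [([0.5721, 0.0645, 0.1995], 0.51)]
scene knob [([0.5178, 0.009, 0.1556], 0.6)]
scene gauge [([0.6804, 0.0843, 0.098], 0.8)]
scene needle_tip []
scene mark_tip []
scene case [([0.5929, -0.4226, 0.0026], 0.83)]
scene tray [([0.5047, 0.4008, -0.0033], 0.81)]
scene oil [([0.3414, -0.2617, 0.0019], 0.66), ([0.5161, 0.0093, 0.1621], 0.64)]
scene brush [([0.3568, 0.3083, -0.0011], 0.68), ([0.3437, -0.2644, 0.0004], 0.64)]
top regulator [([0.57, 0.0615, 0.0002], 0.94)]
top handle [([0.3596, 0.3051, -0.0002], 0.58), ([0.5715, 0.0636, 0.2065], 0.47)]
top knob [([0.5128, 0.0066, 0.1671], 0.45)]
top gauge [([0.6787, 0.0818, 0.1006], 0.8)]
top needle_tip [([0.3433, -0.2592, -0.0008], 0.51)]
top mark_tip []
top case [([0.5953, -0.4196, -0.0034], 0.71)]
top tray [([0.5045, 0.4004, -0.0008], 0.64)]
top oil [([0.3445, -0.2592, -0.002], 0.59)]
top brush [([0.3594, 0.3079, -0.0006], 0.78)]
{'t': np.float64(1.1), 'q': array([-1.254,  0.477,  0.022,  1.555, -0.012,  1.109, -0.083]), 'joint_vel': array([-0.001,  0.001, -0.   , -0.   ,  0.   , -0.   ,  0.   ]), 'joint_torque': array([ 0.0000e+00, -5.9636e+01,  1.6060e+00, -2.8155e+01,  1.2000e-02,
        2.0000e-03, -0.0000e+00]), 'eef_pos': array([0.278, 0.615, 0.239]), 'tool_rot': array([-0.   ,  0.211,  0.978,  0.   ]), 'contact_force': array([0.227, 0.054, 0.65 ]), 'torque': array([ 0.012, -0.004, -0.037]), 'grasp_force': np.float64(0.0), 'gripper_width': np.float64(1.001)}
```

```bash
cat >> h.py <<'E'
def proj(p,X):
    M=np.array(p['camera_from_world']); X=np.atleast_2d(X)
    c=X@M[:3,:3].T+M[:3,3]; c=c*[1,-1,-1]
    K=np.array([[p['fx'],0,p['cx']],[0,p['fy'],p['cy']],[0,0,1.]])
    return cv2.projectPoints(c,np.zeros(3),np.zeros(3),K,np.array(p['dist_coeffs'],float))[0][:,0]
def dial(p,C,yaw,R=0.055,n=280):
    """rectified face view: returns image; up = face's 'up' direction (back toward screw), right = -y side"""
    zx=np.array([np.sin(.698)*np.cos(yaw),np.sin(.698)*np.sin(yaw),np.cos(.698)])
    r=np.array([np.sin(yaw),-np.cos(yaw),0]); u=np.cross(zx,r)
    g=np.linspace(-R,R,n); a,b=np.meshgrid(g,-g)
    X=np.array(C)+a[...,None]*r+b[...,None]*u
    q=proj(p,X.reshape(-1,3)).reshape(n,n,2).astype(np.float32)
    return cv2.remap(cv2.cvtColor(p['img'],cv2.COLOR_RGB2BGR),q[...,0],q[...,1],cv2.INTER_CUBIC)
E
python3 - <<'E'
from h import *
C=[.6795,.083,.099]; yaw=np.arctan2(.083-.0625,.6795-.5703); print(yaw)
out=[]
for cam in('scene','top'):
    p=bot.read_camera(cam); print(cam, np.linalg.inv(np.array(p['camera_from_world']))[:3,3])
    out.append(dial(p,C,yaw,n=270))
    q=proj(p,[[.59,.06,.12]])[0].astype(int); s=75
    c=cv2.cvtColor(p['img'],cv2.COLOR_RGB2BGR)[max(q[1]-s,0):q[1]+s,max(q[0]-s,0):q[0]+s]
    out.append(cv2.resize(c,(500,270) if 0 else (270,270),interpolation=cv2.INTER_CUBIC))
cv2.imwrite('pics/d.png',np.vstack([np.hstack(out[:2]),np.hstack(out[2:])]))
E
```

```text
0.1855691033066247
scene [ 1.46851841 -0.36999866  0.9915437 ]
top [0.28512587 0.00886802 1.393415  ]
```

View pics/d.png

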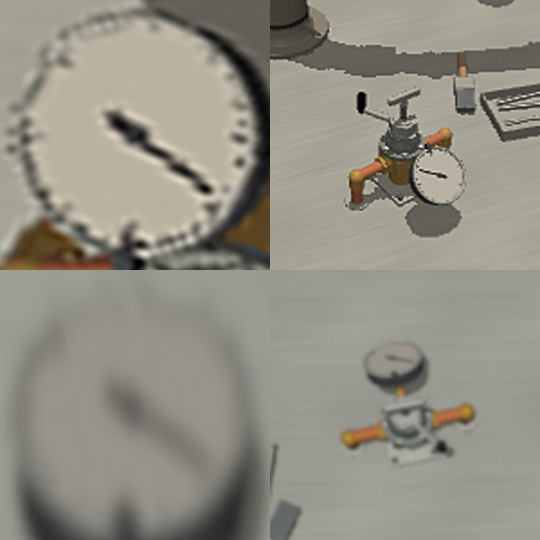

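View pics/s.png

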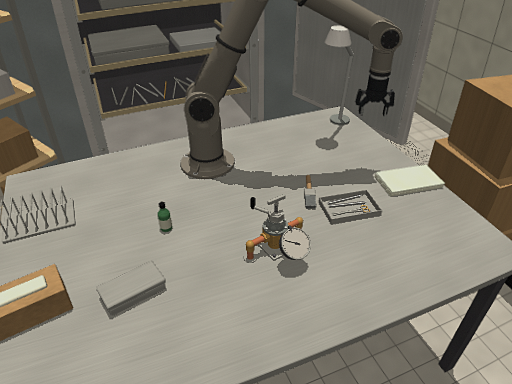

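```bash
cat >> h.py <<'E'
def cloud(p):
    d=p['depth'];v,u=np.nonzero(d>0);K=np.array([[p['fx'],0,p['cx']],[0,p['fy'],p['cy']],[0,0,1.]])
    n=cv2.undistortPoints(np.c_[u,v].astype(np.float64)[:,None],K,np.array(p['dist_coeffs'],float))[:,0]
    z=d[v,u].astype(float); c=np.c_[n*z[:,None],z]*[1,-1,-1]
    M=np.array(p['camera_from_world']); return (c-M[:3,3])@M[:3,:3]
def barfit(p,A,lo=.192,hi=.215,r=.04):
    X=cloud(p); s=X[(X[:,2]>lo)&(X[:,2]<hi)&(np.hypot(X[:,0]-A[0],X[:,1]-A[1])<r)]
    m=(s.max(0)+s.min(0))/2; e=np.linalg.svd(s[:,:2]-s[:,:2].mean(0))[2][0]
    print('bar n',len(s),'mean',s.mean(0).round(4),'mid',m.round(4),'dir deg',np.degrees(np.arctan2(e[1],e[0])).round(1)%180); return s
def go(target,ydir=None):
    """tool-frame delta from measured pose to world target, spin to bring tool y to direction ydir (deg)"""
    o=bot.get_obs();w,x,y,z=o['tool_rot']
    from scipy.spatial.transform import Rotation as R
    r=R.from_quat([x,y,z,w]).as_matrix(); d=r.T@(np.array(target)-o['eef_pos'])
    cur=np.degrees(np.arctan2(r[1,1],r[0,1]))
    s=None if ydir is None else ((cur-ydir+90)%180-90)
    print('t',o['t'],'pos',o['eef_pos'].round(4),'xdir',np.degrees(np.arctan2(r[1,0],r[0,0])).round(1),'ydir',cur.round(1),'zax',r[:,2].round(3),'q7',o['q'][6].round(2),'delta',d.round(4),'spin',s,'F',o['contact_force'].round(1),'w',o['gripper_width'].round(3))
E
python3 - <<'E'
from h import *
A=[.571,.063]
for cam in('scene','top'):
    p=bot.read_camera(cam); barfit(p,A)
    X=cloud(p); s=X[(X[:,2]>.15)&(X[:,2]<.19)&(np.hypot(X[:,0]-.515,X[:,1]-.008)<.03)]
    print('knob',len(s),s.mean(0).round(4),s.min(0).round(4),s.max(0).round(4))
# knob grip: tangential dir at angle -135 -> 135-? => -45
go([.515,.008,.24],-45)
E
```

```text
bar n 86 mean [0.5769 0.0589 0.2024] mid [0.5743 0.0617 0.2009] dir deg 100.0
knob 47 [0.5212 0.0041 0.1681] [ 0.5113 -0.0023  0.1501] [0.5287 0.0175 0.1824]
bar n 100 mean [0.5725 0.0621 0.2062] mid [0.5732 0.0629 0.2035] dir deg 100.3
knob 50 [0.5179 0.011  0.1698] [0.5078 0.0006 0.1504] [0.5349 0.0255 0.1888]Traceback (most recent call last):
  File "<stdin>", line 8, in <module>
  File "h.py", line 39, in go
    print('t',o['t'],'pos',o['eef_pos'].round(4),'xdir',np.degrees(np.arctan2(r[1,0],r[0,0])).round(1),'ydir',cur.round(1),'zax',r[:,2].round(3),'q7',o['q'][6].round(2),'delta',d.round(4),'spin',s,'F',o['contact_force'].round(1),'w',o['gripper_width'].round(3))
                                                                                                                                                                                                                                         ^^^^^^^^^^^^^^^^^^^^^^^^
AttributeError: 'float' object has no attribute 'round'
```

```bash
sed -i "s/o\['gripper_width'\].round(3)/round(float(o['gripper_width']),3),'grip',round(float(o['grasp_force']),1)/" h.py
python3 -c "
from h import *
go([.516,.007,.235],-45)"
```

```text
t 1.3 pos [0.2782 0.615  0.2393] xdir 155.7 ydir 65.7 zax [ 0.  0. -1.] q7 -0.08 delta [-0.4672 -0.456   0.0043] spin -69.33941431195706 F [ 0.1  0.6 -0.3] w 1.003 grip 0.0
```

Request:
send_rows(
  deltas="-0.182 -0.178 0 42; -0.182 -0.178 0 42; -0.182 -0.178 0 42; -0.182 -0.178 0 42; -0.182 -0.178 0 42",
  claw=0.6,
)

```text
t: 1.8
eef_pos: [0.3695, 0.3802, 0.2395]
tool_rot: [-0.0, 0.55, 0.835, 0.0]
contact_force: [0.9, -0.9, 0.1]
gripper_width: 0.6
grasp_force: 0.0
```

```bash
python3 -c "
from h import *
go([.516,.007,.235],-45)"
```

```text
t 1.8 pos [0.3695 0.3802 0.2395] xdir 113.3 ydir 23.3 zax [ 0.     0.001 -1.   ] q7 -0.45 delta [-0.4007 -0.0132  0.0043] spin 68.32349306985125 F [ 0.9 -0.9  0.1] w 0.6 grip 0.0
```

Request:
send_rows(
  deltas="-0.25 -0.008 0 42; -0.25 -0.008 0 42; -0.25 -0.008 0 42; -0.25 -0.008 0 42; -0.25 -0.008 0 42",
)

```text
t: 2.3
eef_pos: [0.4624, 0.1482, 0.2398]
tool_rot: [-0.0, 0.812, 0.583, 0.001]
contact_force: [1.0, -0.1, -0.0]
gripper_width: 0.599
grasp_force: 0.0
```

```bash
python3 -c "
from h import *
go([.516,.007,.235],-45)"
```

```text
t 2.3 pos [0.4624 0.1482 0.2398] xdir 71.3 ydir -18.7 zax [ 0.001  0.001 -1.   ] q7 -0.66 delta [-0.1166  0.0959  0.0047] spin 26.33325491725563 F [ 1.  -0.1 -0. ] w 0.599 grip 0.0
```

Request:
send_rows(
  deltas="-0.117 0.096 0 26; -0.117 0.096 0 26; -0.117 0.096 0 26; -0.117 0.096 0 26; -0.117 0.096 0 26",
)

```text
t: 2.8
eef_pos: [0.5164, 0.0075, 0.2394]
tool_rot: [0.0, 0.922, 0.387, 0.0]
contact_force: [-1.1, 1.4, -0.1]
gripper_width: 0.6
grasp_force: 0.0
```

```bash
python3 - <<'E'
from h import *
p=bot.read_camera('scene')
print([np.round(a['xyz'],4) for a in bot.landmark_of(p,'knob')],[np.round(a['xyz'],4) for a in bot.landmark_of(p,'handle')])
save(p,'s2.png')
q=proj(p,[[.53,.03,.2]])[0].astype(int);c=cv2.cvtColor(p['img'],cv2.COLOR_RGB2BGR)[q[1]-60:q[1]+60,q[0]-60:q[0]+60]
cv2.imwrite('pics/k.png',cv2.resize(c,(480,480)))
go([.516,.007,.176],-45)
E
```

```text
[array([ 0.3531,  0.3082, -0.0005]), array([0.5174, 0.0079, 0.1638])] [array([0.5152, 0.0087, 0.1631]), array([0.5773, 0.0626, 0.1967])]
t 2.95 pos [0.5159 0.0104 0.2392] xdir 45.8 ydir -44.2 zax [-0.     0.001 -1.   ] q7 -0.73 delta [-0.0024  0.0025  0.0632] spin 0.8493151876025138 F [ 0.4  0.9 -0.3] w 0.599 grip 0.0
```

View pics/k.png

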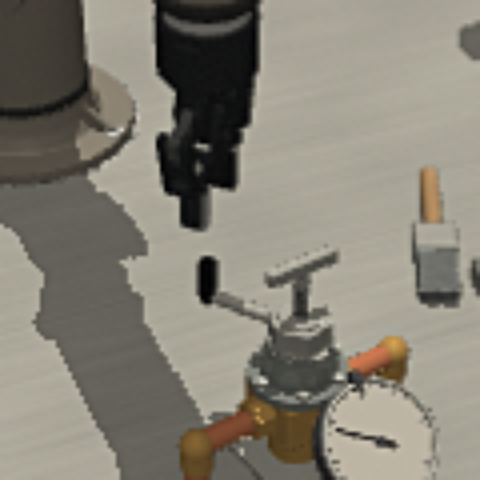

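Request:
send_rows(
  deltas="-0.002 0.001 0.045 0; -0.002 0.001 0.076 0; -0.002 0.001 0.076 0; -0.002 0.001 0.076 0",
)

```text
t: 3.35
eef_pos: [0.5155, 0.0076, 0.1637]
tool_rot: [-0.0, 0.921, 0.389, -0.0]
contact_force: [-0.5, -0.5, 0.3]
gripper_width: 0.602
grasp_force: 0.0
```

Request:
send_rows(
  deltas="0 0 0 0; 0 0 0 0; 0 0 0 0; 0 0 0 0; 0 0 0 0",
  claw=0.0,
  force=30,
)

```text
t: 3.85
eef_pos: [0.5165, 0.007, 0.1647]
tool_rot: [-0.0, 0.922, 0.388, 0.001]
contact_force: [-1.2, 0.5, 7.0]
gripper_width: 0.175
grasp_force: 29.5
```

```bash
cat >> h.py <<'E'
A=np.array([.5715,.0628])
def arc(dth,steps,R=None):
    """tool-frame rows from current pose, rotating about A by dth deg (ccw +)"""
    o=bot.get_obs();w,x,y,z=o['tool_rot']
    from scipy.spatial.transform import Rotation as Ro
    r=Ro.from_quat([x,y,z,w]).as_matrix();v=o['eef_pos'][:2]-A;th=np.arctan2(v[1],v[0]);rad=R or np.hypot(*v)
    f=o['contact_force'];t=np.array([-np.sin(th),np.cos(th)])
    print('t',o['t'],'pos',o['eef_pos'].round(4),'th',np.degrees(th).round(1),'rad',np.hypot(*v).round(4),'ydir',np.degrees(np.arctan2(r[1,1],r[0,1])).round(1),'F',np.round(f,1),'Ftan',np.round(f[:2]@t,1),'Frad',np.round(f[:2]@[np.cos(th),np.sin(th)],1),'q7',o['q'][6].round(2),'w',round(float(o['gripper_width']),3))
    for k in range(1,steps+1):
        a=th+np.radians(dth)*k/steps
        d=np.r_[A+rad*np.array([np.cos(a),np.sin(a)])-o['eef_pos'][:2],0]
        print(*(r.T@d)[:2].round(4),0,-round(dth*k/steps,1))
E
python3 -c "
from h import *
arc(30,10)"
```

```text
t 3.85 pos [0.5165 0.007  0.1647] th -134.6 rad 0.0784 ydir -44.3 F [-1.2  0.5  7. ] Ftan -1.2 Frad 0.5 q7 -0.64 w 0.175
0.0001 0.0041 0 -3.0
0.0004 0.0082 0 -6.0
0.0009 0.0123 0 -9.0
0.0016 0.0163 0 -12.0
0.0026 0.0203 0 -15.0
0.0037 0.0242 0 -18.0
0.0051 0.0281 0 -21.0
0.0066 0.0319 0 -24.0
0.0084 0.0356 0 -27.0
0.0103 0.0392 0 -30.0
```

Request:
send_rows(
  deltas="0 0.004 0 -3; 0.0005 0.008 0 -6; 0.001 0.0123 0 -9; 0.0016 0.0163 0 -12; 0.0026 0.0203 0 -15",
)

```text
t: 4.35
eef_pos: [0.5326, -0.0058, 0.1647]
tool_rot: [-0.0, 0.863, 0.506, 0.001]
contact_force: [-1.7, -0.5, 7.5]
gripper_width: 0.176
grasp_force: 29.6
```

```bash
python3 -c "
from h import *
arc(20,5)"
```

```text
t 4.35 pos [ 0.5326 -0.0058  0.1647] th -119.6 rad 0.0788 ydir -29.2 F [-1.7 -0.5  7.5] Ftan -1.3 Frad 1.2 q7 -0.38 w 0.176
0.0002 0.0055 0 -4.0
0.0007 0.011 0 -8.0
0.0016 0.0164 0 -12.0
0.0029 0.0218 0 -16.0
0.0046 0.027 0 -20.0
```

Request:
send_rows(
  deltas="0 0.0055 0 -4; 0.0007 0.011 0 -8; 0.0016 0.0164 0 -12; 0.003 0.0218 0 -16; 0.0046 0.027 0 -20",
)

```text
t: 4.85
eef_pos: [0.5581, -0.0154, 0.1647]
tool_rot: [0.0, 0.762, 0.648, 0.0]
contact_force: [-3.1, -0.9, 7.5]
gripper_width: 0.172
grasp_force: 29.6
```

```bash
python3 -c "
from h import *
arc(20,5)"
```

```text
t 4.85 pos [ 0.5581 -0.0154  0.1647] th -99.7 rad 0.0794 ydir -9.2 F [-3.1 -0.9  7.5] Ftan -2.9 Frad 1.4 q7 -0.04 w 0.172
0.0001 0.0055 0 -4.0
0.0007 0.0111 0 -8.0
0.0016 0.0165 0 -12.0
0.0029 0.0219 0 -16.0
0.0045 0.0272 0 -20.0
```

Request:
send_rows(
  deltas="0 0 0 0; 0 0 0 0; 0 0 0 0",
  claw=0.6,
)

```text
t: 5.15
eef_pos: [0.5575, -0.0148, 0.1634]
tool_rot: [-0.0, 0.763, 0.647, 0.0]
contact_force: [-0.8, -0.1, 0.1]
gripper_width: 0.602
grasp_force: 0.0
```

Request:
send_rows(
  deltas="0 0 -0.045 0; 0 0 -0.09 0; 0 0 -0.09 0",
)

```text
t: 5.45
eef_pos: [0.561, -0.0151, 0.2591]
tool_rot: [0.003, 0.763, 0.647, 0.004]
contact_force: [-0.6, -0.2, -0.3]
gripper_width: 0.601
grasp_force: 0.0
```

```bash
python3 - <<'E'
from h import *
p=bot.read_camera('scene')
print([np.round(a['xyz'],4) for a in bot.landmark_of(p,'knob')])
go([.572,.063,.192],10.3)
E
```

```text
[array([ 0.5586, -0.0133,  0.1598])]
t 5.55 pos [ 0.5581 -0.0147  0.2543] xdir 80.6 ydir -9.4 zax [ 0.002  0.001 -1.   ] q7 -0.1 delta [0.0788 0.001  0.0624] spin -19.654060890188788 F [-0.5 -0.1 -0.4] w 0.6 grip 0.0
```

Request:
send_rows(
  deltas="0.04 0 0 -8; 0.0788 0.001 0 -16; 0.0788 0.001 0 -19.7; 0.0788 0.001 0 -19.7; 0.0788 0.001 0.03 -19.7",
)

```text
t: 6.05
eef_pos: [0.5734, 0.062, 0.2252]
tool_rot: [0.002, 0.642, 0.767, 0.002]
contact_force: [0.8, -0.3, 0.2]
gripper_width: 0.605
grasp_force: 0.0
```

```bash
python3 - <<'E'
from h import *
go([.572,.063,.188],10.3)
E
```

```text
t 6.05 pos [0.5734 0.062  0.2252] xdir 100.2 ydir 10.2 zax [ 0.005  0.001 -1.   ] q7 0.1 delta [ 0.0013 -0.0014  0.0372] spin -0.13635216297193153 F [ 0.8 -0.3  0.2] w 0.605 grip 0.0
```

Request:
send_rows(
  deltas="0.001 -0.001 0.036 0; 0.001 -0.001 0.036 0; 0.001 -0.001 0.036 0",
)

```text
t: 6.35
eef_pos: [0.5697, 0.0623, 0.187]
tool_rot: [-0.0, 0.641, 0.767, -0.001]
contact_force: [0.1, -0.2, -0.0]
gripper_width: 0.603
grasp_force: 0.0
```

Request:
send_rows(
  deltas="0 0 0 0; 0 0 0 0; 0 0 0 0; 0 0 0 0; 0 0 0 0",
  claw=0.0,
  force=35,
)

```text
t: 6.85
eef_pos: [0.572, 0.0636, 0.1888]
tool_rot: [0.001, 0.64, 0.768, 0.002]
contact_force: [4.3, -0.3, 4.9]
gripper_width: 0.106
grasp_force: 38.8
```

Request:
send_rows(
  deltas="0 0 0 2; 0 0 0 4; 0 0 0 6; 0 0 0 6",
)

```text
t: 7.25
eef_pos: [0.5723, 0.0637, 0.1888]
tool_rot: [0.001, 0.68, 0.733, 0.002]
contact_force: [4.2, -0.2, 4.7]
gripper_width: 0.109
grasp_force: 38.7
```

```bash
python3 - <<'E'
from h import *
go([.572,.063,.188],10.3)
print(bot.get_obs()['torque'])
p=bot.read_camera('scene'); cv2.imwrite('pics/d2.png',dial(p,[.6795,.083,.099],.186,n=400))
print([np.round(a['xyz'],4) for n in('needle_tip','mark_tip','gauge') for a in bot.landmark_of(p,n)])
E
```

```text
t 7.25 pos [0.5723 0.0637 0.1888] xdir 94.3 ydir 4.3 zax [ 0.004  0.001 -1.   ] q7 0.02 delta [-0.0006 -0.0003  0.0008] spin -5.997857391660347 F [ 4.2 -0.2  4.7] w 0.109 grip 38.7
[-0.04605662 -0.73752338 -0.10021413]
[array([0.6807, 0.086 , 0.096 ])]
```

View pics/d2.png

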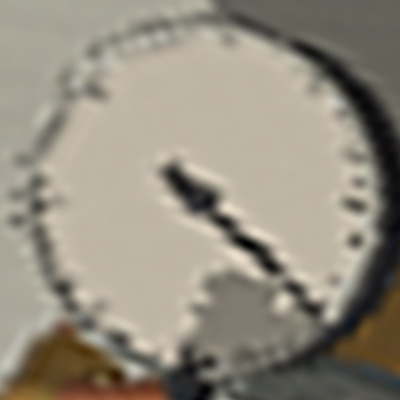

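Request:
send_rows(
  deltas="0 0 0 5; 0 0 0 10; 0 0 0 15; 0 0 0 20; 0 0 0 24",
)

```text
t: 7.95
eef_pos: [0.5733, 0.0635, 0.1888]
tool_rot: [0.002, 0.818, 0.575, 0.003]
contact_force: [9.2, -0.1, 1.3]
gripper_width: 0.113
grasp_force: 38.2
```

Request:
send_rows(
  deltas="0 0 0 5; 0 0 0 10; 0 0 0 15; 0 0 0 20; 0 0 0 20",
)

```text
t: 8.45
eef_pos: [0.574, 0.0631, 0.1888]
tool_rot: [0.002, 0.906, 0.424, 0.004]
contact_force: [11.1, -2.0, -1.3]
gripper_width: 0.108
grasp_force: 37.9
```

```bash
python3 - <<'E'
from h import *
go([.572,.063,.188],10.3)
print(bot.get_obs()['torque'])
p=bot.read_camera('scene');q=proj(p,[[.68,.083,.1]])[0].astype(int);c=cv2.cvtColor(p['img'],cv2.COLOR_RGB2BGR)[q[1]-27:q[1]+27,q[0]-27:q[0]+27]
cv2.imwrite('pics/d3.png',np.hstack([dial(p,[.6795,.083,.099],.186,n=400),cv2.resize(c,(400,400),interpolation=cv2.INTER_NEAREST)]))
print([np.round(a['xyz'],4) for n in('needle_tip','mark_tip','gauge') for a in bot.landmark_of(p,n)])
E
```

```text
t 8.45 pos [0.574  0.0631 0.1888] xdir 50.2 ydir -39.8 zax [ 0.008 -0.    -1.   ] q7 -0.66 delta [-0.0014 -0.0015  0.0008] spin -50.10674506051534 F [11.1 -2.  -1.3] w 0.108 grip 37.9
[-0.23438695 -2.05008955 -0.11248977]
[array([0.6769, 0.0874, 0.0989])]
```

View pics/d3.png

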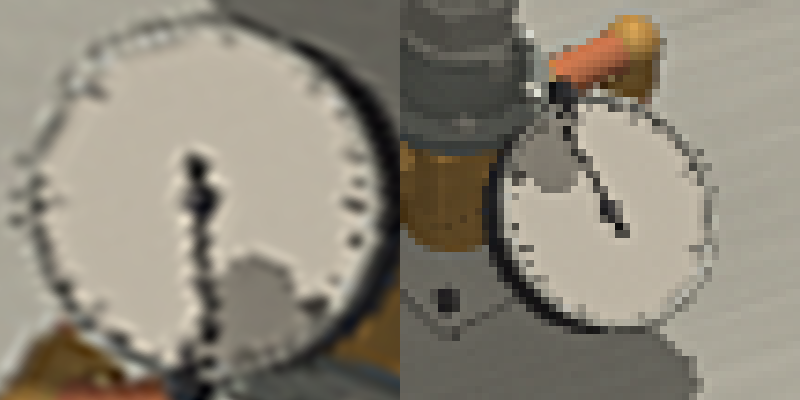

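Request:
send_rows(
  deltas="0.001 0.001 0 3; 0.001 0.001 0 5; 0.001 0.001 0 5; 0.001 0.001 0 5",
)

```text
t: 9.05
eef_pos: [0.5742, 0.0629, 0.1888]
tool_rot: [0.001, 0.923, 0.385, 0.003]
contact_force: [6.1, -2.0, 4.0]
gripper_width: 0.111
grasp_force: 38.5
```

```bash
python3 - <<'E'
from h import *
go([.572,.063,.188],10.3)
p=bot.read_camera('scene');q=proj(p,[[.68,.083,.1]])[0].astype(int);c=cv2.cvtColor(p['img'],cv2.COLOR_RGB2BGR)[q[1]-20:q[1]+12,q[0]-16:q[0]+16]
cv2.imwrite('pics/d4.png',np.hstack([dial(p,[.6795,.083,.099],.186,n=400),cv2.resize(c,(400,400),interpolation=cv2.INTER_NEAREST)]))
E
```

```text
t 9.05 pos [0.5742 0.0629 0.1888] xdir 45.3 ydir -44.7 zax [ 0.006 -0.    -1.   ] q7 -0.73 delta [-0.0015 -0.0016  0.0008] spin -54.99288929920408 F [ 6.1 -2.   4. ] w 0.111 grip 38.5
```

View pics/d4.png

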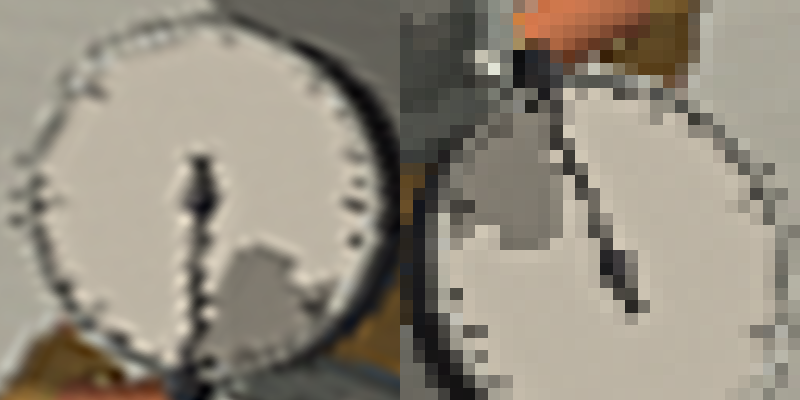

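Request:
send_rows(
  deltas="0 0 0 0; 0 0 0 0; 0 0 0 0",
  claw=0.55,
)

```text
t: 9.4
eef_pos: [0.5707, 0.0638, 0.1868]
tool_rot: [-0.0, 0.923, 0.386, -0.001]
contact_force: [0.1, 1.2, -0.3]
gripper_width: 0.547
grasp_force: 0.0
```

Request:
send_rows(
  deltas="0 0 -0.035 0; 0 0 -0.06 0; 0 0 -0.06 0",
)

```text
t: 9.7
eef_pos: [0.5733, 0.0637, 0.2503]
tool_rot: [0.0, 0.923, 0.386, 0.002]
contact_force: [0.8, -0.5, 0.7]
gripper_width: 0.546
grasp_force: 0.0
```

```bash
sed -i 's/^A=np.*/A=np.array([.573,.063])/' h.py; python3 - <<'E'
from h import *
p=bot.read_camera('scene'); print([np.round(a['xyz'],4) for a in bot.landmark_of(p,'knob')])
barfit(p,A)
go([.5582,-.0145,.163],-10)
E
```

```text
[array([ 0.5607, -0.0174,  0.1575])]
bar n 98 mean [0.5769 0.0607 0.2024] mid [0.5738 0.062  0.201 ] dir deg 45.6
t 9.8 pos [0.5714 0.0638 0.2473] xdir 45.4 ydir -44.6 zax [-0.     0.001 -1.   ] q7 -0.77 delta [-0.065   0.0457  0.0842] spin -34.61906144277704 F [-0.9  0.6 -0.2] w 0.549 grip 0.0
```

Request:
send_rows(
  deltas="-0.032 0.023 0 -8; -0.065 0.0457 0 -17; -0.065 0.0457 0 -25; -0.065 0.0457 0 -34; -0.065 0.0457 0.02 -34.6",
)

```text
t: 10.3
eef_pos: [0.5592, -0.0152, 0.2278]
tool_rot: [0.0, 0.765, 0.644, 0.001]
contact_force: [0.3, 0.3, 0.4]
gripper_width: 0.551
grasp_force: 0.0
```

```bash
python3 - <<'E'
from h import *
go([.5582,-.0148,.163],-10)
E
```

```text
t 10.3 pos [ 0.5592 -0.0152  0.2278] xdir 80.2 ydir -9.8 zax [ 0.002  0.001 -1.   ] q7 -0.07 delta [ 0.0001 -0.0011  0.0648] spin 0.1686056716832809 F [0.3 0.3 0.4] w 0.551 grip 0.0
```

Request:
send_rows(
  deltas="0 -0.001 0.04 0; 0 -0.001 0.064 0; 0 -0.001 0.064 0",
)

```text
t: 10.6
eef_pos: [0.5538, -0.0144, 0.1589]
tool_rot: [-0.003, 0.766, 0.643, -0.004]
contact_force: [0.1, -0.1, 0.9]
gripper_width: 0.552
grasp_force: 0.0
```

Request:
send_rows(
  deltas="0 0 0 0; 0 0 0 0; 0 0 0 0; 0 0 0 0; 0 0 0 0",
  claw=0.0,
  force=30,
)

```text
t: 11.1
eef_pos: [0.5585, -0.0147, 0.1645]
tool_rot: [0.001, 0.766, 0.642, 0.001]
contact_force: [0.8, -1.2, 5.3]
gripper_width: 0.178
grasp_force: 29.8
```

```bash
python3 - <<'E'
from h import *
arc(-30,5,.08)
E
```

```text
t 11.1 pos [ 0.5585 -0.0147  0.1645] th -100.6 rad 0.0791 ydir -10.0 F [ 0.8 -1.2  5.3] Ftan 1.0 Frad 1.0 q7 -0.03 w 0.178
-0.0004 -0.0084 0 6.0
0.001 -0.0166 0 12.0
0.0032 -0.0247 0 18.0
0.0063 -0.0325 0 24.0
0.0101 -0.0399 0 30.0
```

Request:
send_rows(
  deltas="0 -0.0084 0 6; 0.001 -0.0166 0 12; 0.0032 -0.0247 0 18; 0.0063 -0.0325 0 24; 0.0101 -0.04 0 30",
)

```text
t: 11.6
eef_pos: [0.522, 0.0027, 0.1645]
tool_rot: [0.001, 0.907, 0.42, 0.003]
contact_force: [6.0, 0.2, -0.2]
gripper_width: 0.174
grasp_force: 29.6
```

```bash
python3 - <<'E'
from h import *
arc(-25,5)
E
```

```text
t 11.6 pos [0.522  0.0027 0.1645] th -130.2 rad 0.079 ydir -40.3 F [ 6.   0.2 -0.2] Ftan 4.5 Frad -4.0 q7 -0.54 w 0.174
0.0003 -0.0069 0 5.0
0.0012 -0.0137 0 10.0
0.0027 -0.0204 0 15.0
0.0047 -0.027 0 20.0
0.0074 -0.0334 0 25.0
```

Request:
send_rows(
  deltas="0 0 0 0; 0 0 0 0",
)

```text
t: 11.8
eef_pos: [0.5216, 0.0031, 0.1644]
tool_rot: [0.0, 0.906, 0.423, 0.002]
contact_force: [3.3, 1.0, 6.2]
gripper_width: 0.174
grasp_force: 30.1
```

```bash
python3 - <<'E'
from h import *
arc(-25,5,.079)
E
```

```text
t 11.8 pos [0.5216 0.0031 0.1644] th -130.6 rad 0.079 ydir -39.9 F [3.3 1.  6.2] Ftan 1.9 Frad -3.0 q7 -0.54 w 0.174
0.0004 -0.0069 0 5.0
0.0013 -0.0137 0 10.0
0.0029 -0.0204 0 15.0
0.0051 -0.027 0 20.0
0.0078 -0.0333 0 25.0
```

Request:
send_rows(
  deltas="0.001 -0.0069 0 5; 0.002 -0.0137 0 10; 0.0035 -0.0204 0 15; 0.0057 -0.027 0 20; 0.0084 -0.0333 0 25",
)

```text
t: 12.3
eef_pos: [0.502, 0.0296, 0.1645]
tool_rot: [0.001, 0.977, 0.215, 0.002]
contact_force: [5.8, -1.7, 3.9]
gripper_width: 0.17
grasp_force: 29.9
```

Request:
send_rows(
  deltas="0 0 0 0; 0 0 0 0",
)

```text
t: 12.5
eef_pos: [0.5018, 0.0301, 0.1644]
tool_rot: [0.0, 0.976, 0.217, 0.002]
contact_force: [3.6, 0.5, 6.9]
gripper_width: 0.174
grasp_force: 30.1
```

```bash
python3 - <<'E'
from h import *
arc(-10,4)
E
```

```text
t 12.5 pos [0.5018 0.0301 0.1644] th -155.2 rad 0.0784 ydir -65.0 F [3.6 0.5 6.9] Ftan 1.0 Frad -3.5 q7 -0.99 w 0.174
0.0001 -0.0034 0 2.5
0.0003 -0.0068 0 5.0
0.0007 -0.0102 0 7.5
0.0013 -0.0136 0 10.0
```

Request:
send_rows(
  deltas="0.0006 -0.0034 0 2.5; 0.001 -0.0068 0 5; 0.0014 -0.0102 0 7.5; 0.002 -0.0136 0 10; 0.002 -0.0136 0 10",
)

```text
t: 13.0
eef_pos: [0.4975, 0.043, 0.1644]
tool_rot: [0.0, 0.992, 0.13, 0.001]
contact_force: [1.1, -1.6, 7.6]
gripper_width: 0.173
grasp_force: 30.4
```

```bash
python3 - <<'E'
from h import *
arc(-10,4)
E
```

```text
t 13.0 pos [0.4975 0.043  0.1644] th -165.1 rad 0.0781 ydir -75.1 F [ 1.1 -1.6  7.6] Ftan 1.9 Frad -0.7 q7 -1.17 w 0.173
0.0001 -0.0034 0 2.5
0.0003 -0.0068 0 5.0
0.0007 -0.0102 0 7.5
0.0012 -0.0136 0 10.0
```

Request:
send_rows(
  deltas="0.0001 -0.0034 0 2.5; 0.0003 -0.0068 0 5; 0.0007 -0.0102 0 7.5; 0.0012 -0.0136 0 10; 0.0012 -0.0136 0 10",
)

```text
t: 13.5
eef_pos: [0.4955, 0.0559, 0.1644]
tool_rot: [0.0, 0.999, 0.043, 0.002]
contact_force: [2.7, -2.8, 7.4]
gripper_width: 0.172
grasp_force: 30.3
```

```bash
python3 - <<'E'
from h import *
arc(-10,4)
E
```

```text
t 13.5 pos [0.4955 0.0559 0.1644] th -174.7 rad 0.0778 ydir -85.1 F [ 2.7 -2.8  7.4] Ftan 3.0 Frad -2.5 q7 -1.34 w 0.172
0.0001 -0.0034 0 2.5
0.0003 -0.0068 0 5.0
0.0006 -0.0102 0 7.5
0.0011 -0.0135 0 10.0
```

Request:
send_rows(
  deltas="0.0004 -0.0034 0 2.5; 0.0006 -0.0068 0 5; 0.001 -0.0102 0 7.5; 0.001 -0.0102 0 7.5",
)

```text
t: 13.9
eef_pos: [0.4954, 0.0651, 0.1644]
tool_rot: [0.001, 1.0, -0.023, 0.002]
contact_force: [1.4, -5.4, 9.7]
gripper_width: 0.175
grasp_force: 30.5
```

```bash
python3 - <<'E'
from h import *
arc(-10,4)
E
```

```text
t 13.9 pos [0.4954 0.0651 0.1644] th 178.5 rad 0.0776 ydir -92.6 F [ 1.4 -5.4  9.7] Ftan 5.4 Frad -1.5 q7 -1.47 w 0.175
0.0 -0.0034 0 2.5
0.0002 -0.0068 0 5.0
0.0005 -0.0101 0 7.5
0.0009 -0.0135 0 10.0
```

Request:
send_rows(
  deltas="0.0003 -0.0034 0 2.5; 0.0005 -0.0068 0 5; 0.0008 -0.0101 0 7.5; 0.0008 -0.0101 0 7.5; 0.0008 -0.0101 0 7.5",
)

```text
t: 14.4
eef_pos: [0.4965, 0.0745, 0.1645]
tool_rot: [0.001, 0.996, -0.088, 0.001]
contact_force: [0.8, -6.3, 10.7]
gripper_width: 0.174
grasp_force: 30.6
```

```bash
python3 - <<'E'
from h import *
arc(-8,4)
E
```

```text
t 14.4 pos [0.4965 0.0745 0.1645] th 171.4 rad 0.0774 ydir -100.1 F [ 0.8 -6.3 10.7] Ftan 6.1 Frad -1.7 q7 -1.59 w 0.174
-0.0 -0.0027 0 2.0
0.0 -0.0054 0 4.0
0.0002 -0.0081 0 6.0
0.0005 -0.0108 0 8.0
```

Request:
send_rows(
  deltas="0 -0.0027 0 2; 0.0003 -0.0054 0 4; 0.0005 -0.0081 0 6; 0.0005 -0.0081 0 6; 0.0005 -0.0081 0 6",
)

```text
t: 14.9
eef_pos: [0.4981, 0.0819, 0.1645]
tool_rot: [0.001, 0.99, -0.14, 0.001]
contact_force: [-0.4, -8.4, 12.8]
gripper_width: 0.173
grasp_force: 30.8
```

```bash
python3 - <<'E'
from h import *
arc(-8,4)
E
```

```text
t 14.9 pos [0.4981 0.0819 0.1645] th 165.8 rad 0.0773 ydir -106.1 F [-0.4 -8.4 12.8] Ftan 8.2 Frad -1.6 q7 -1.69 w 0.173
-0.0 -0.0027 0 2.0
0.0 -0.0054 0 4.0
0.0002 -0.0081 0 6.0
0.0004 -0.0108 0 8.0
```

Request:
send_rows(
  deltas="0 -0.0027 0 2; 0.0003 -0.0054 0 4; 0.0005 -0.0081 0 6; 0.0005 -0.0081 0 6; 0.0005 -0.0081 0 6",
)

```text
t: 15.4
eef_pos: [0.5004, 0.0885, 0.1645]
tool_rot: [0.002, 0.981, -0.192, 0.001]
contact_force: [-2.6, -10.2, 14.1]
gripper_width: 0.172
grasp_force: 31.0
```

```bash
python3 - <<'E'
from h import *
arc(-4,2)
E
```

```text
t 15.4 pos [0.5004 0.0885 0.1645] th 160.7 rad 0.0769 ydir -112.2 F [ -2.6 -10.2  14.1] Ftan 10.5 Frad -0.9 q7 -1.79 w 0.172
-0.0001 -0.0027 0 2.0
-0.0001 -0.0054 0 4.0
```

Request:
send_rows(
  deltas="0 -0.003 0 2; 0 -0.006 0 4.5; 0 -0.006 0 4.5; 0 -0.006 0 4.5",
)

```text
t: 15.8
eef_pos: [0.5019, 0.0918, 0.1644]
tool_rot: [0.003, 0.973, -0.231, 0.001]
contact_force: [-4.5, -15.9, 16.8]
gripper_width: 0.174
grasp_force: 31.5
```

```bash
python3 - <<'E'
from h import *
arc(-2,1)
E
```

```text
t 15.8 pos [0.5019 0.0918 0.1644] th 158.0 rad 0.0767 ydir -116.7 F [ -4.5 -15.9  16.8] Ftan 16.5 Frad -1.8 q7 -1.85 w 0.174
-0.0002 -0.0027 0 2.0
```

Request:
send_rows(
  deltas="0 0 0 0; 0 0 0 0",
)

```text
t: 16.0
eef_pos: [0.502, 0.0918, 0.1644]
tool_rot: [0.003, 0.973, -0.231, 0.001]
contact_force: [-3.4, -16.4, 16.5]
gripper_width: 0.177
grasp_force: 31.4
```

```bash
python3 - <<'E'
from h import *
arc(-2,1)
E
```

```text
t 16.0 pos [0.502  0.0918 0.1644] th 158.0 rad 0.0766 ydir -116.7 F [ -3.4 -16.4  16.5] Ftan 16.5 Frad -3.0 q7 -1.85 w 0.177
-0.0002 -0.0027 0 2.0
```

Request:
send_rows(
  deltas="0 0.002 0 -1.5; 0 0.004 0 -3; 0 0.004 0 -3",
)

```text
t: 16.3
eef_pos: [0.5015, 0.0908, 0.1645]
tool_rot: [0.001, 0.979, -0.205, 0.002]
contact_force: [0.8, -8.8, 10.6]
gripper_width: 0.176
grasp_force: 30.7
```

```bash
python3 - <<'E'
from h import *
arc(2,1)
E
```

```text
t 16.3 pos [0.5015 0.0908 0.1645] th 158.8 rad 0.0767 ydir -113.7 F [ 0.8 -8.8 10.6] Ftan 7.9 Frad -4.0 q7 -1.81 w 0.176
0.0002 0.0027 0 -2.0
```

Request:
send_rows(
  deltas="0 0.002 0 -1.5; 0 0.004 0 -3; 0 0.006 0 -4.5; 0 0.006 0 -4.5",
)

```text
t: 16.7
eef_pos: [0.5006, 0.0901, 0.1647]
tool_rot: [-0.002, 0.986, -0.164, 0.003]
contact_force: [6.5, 2.4, 5.1]
gripper_width: 0.173
grasp_force: 30.2
```

```bash
python3 - <<'E'
from h import *
arc(2,1)
E
```

```text
t 16.7 pos [0.5006 0.0901 0.1647] th 159.5 rad 0.0773 ydir -108.9 F [6.5 2.4 5.1] Ftan -4.5 Frad -5.3 q7 -1.74 w 0.173
-0.0 0.0027 0 -2.0
```

Request:
send_rows(
  deltas="0.001 0.002 0 -1.5; 0.0015 0.004 0 -3; 0.0015 0.004 0 -3",
)

```text
t: 17.0
eef_pos: [0.4999, 0.0872, 0.1646]
tool_rot: [-0.002, 0.99, -0.138, 0.001]
contact_force: [3.2, 5.9, 8.4]
gripper_width: 0.177
grasp_force: 30.7
```

```bash
python3 - <<'E'
from h import *
arc(2,1)
E
```

```text
t 17.0 pos [0.4999 0.0872 0.1646] th 161.7 rad 0.077 ydir -105.8 F [3.2 5.9 8.4] Ftan -6.6 Frad -1.2 q7 -1.69 w 0.177
-0.0001 0.0027 0 -2.0
```

Request:
send_rows(
  deltas="0 0.0015 0 -1; 0 0.003 0 -2; 0 0.003 0 -2",
)

```text
t: 17.3
eef_pos: [0.499, 0.0847, 0.1646]
tool_rot: [-0.002, 0.993, -0.12, 0.002]
contact_force: [2.6, 7.2, 7.6]
gripper_width: 0.173
grasp_force: 30.7
```

Request:
send_rows(
  deltas="0 -0.004 0 3; 0 -0.007 0 5; 0 -0.007 0 5",
)

```text
t: 17.6
eef_pos: [0.4998, 0.0858, 0.1644]
tool_rot: [0.001, 0.986, -0.166, 0.001]
contact_force: [-0.1, -7.4, 12.4]
gripper_width: 0.172
grasp_force: 31.1
```

```bash
python3 - <<'E'
from h import *
arc(2,1)
E
```

```text
t 17.6 pos [0.4998 0.0858 0.1644] th 162.7 rad 0.0766 ydir -109.1 F [-0.1 -7.4 12.4] Ftan 7.1 Frad -2.1 q7 -1.74 w 0.172
0.0001 0.0027 0 -2.0
```

Request:
send_rows(
  deltas="0 -0.001 0 0.7; 0 -0.002 0 1.4; 0 -0.002 0 1.4; 0 -0.002 0 1.4",
)

```text
t: 18.0
eef_pos: [0.5, 0.0863, 0.1644]
tool_rot: [0.002, 0.984, -0.178, 0.001]
contact_force: [-0.6, -10.3, 13.9]
gripper_width: 0.174
grasp_force: 31.4
```

```bash
python3 - <<'E'
from h import *
arc(2,1)
E
```

```text
t 18.0 pos [0.5    0.0863 0.1644] th 162.3 rad 0.0766 ydir -110.5 F [ -0.6 -10.3  13.9] Ftan 10.0 Frad -2.5 q7 -1.76 w 0.174
0.0002 0.0027 0 -2.0
```

Request:
send_rows(
  deltas="0 -0.001 0 0.7; 0 -0.0016 0 1.1; 0 -0.0016 0 1.1; 0 -0.0016 0 1.1",
)

```text
t: 18.4
eef_pos: [0.5002, 0.0864, 0.1644]
tool_rot: [0.003, 0.982, -0.188, 0.001]
contact_force: [-2.7, -14.2, 14.9]
gripper_width: 0.17
grasp_force: 31.6
```

```bash
python3 - <<'E'
from h import *
arc(2,1)
E
```

```text
t 18.4 pos [0.5002 0.0864 0.1644] th 162.2 rad 0.0764 ydir -111.7 F [ -2.7 -14.2  14.9] Ftan 14.3 Frad -1.7 q7 -1.78 w 0.17
0.0002 0.0027 0 -2.0
```

Request:
send_rows(
  deltas="0 0.003 0 -2; 0 0.006 0 -4; 0 0.006 0 -4",
)

```text
t: 18.7
eef_pos: [0.4996, 0.0853, 0.1645]
tool_rot: [-0.0, 0.988, -0.152, 0.002]
contact_force: [2.4, -2.1, 7.2]
gripper_width: 0.172
grasp_force: 30.7
```

Request:
send_rows(
  deltas="0 0 0 0; 0 0 0 0; 0 0 0 0",
  claw=0.55,
)

```text
t: 19.0
eef_pos: [0.4969, 0.0866, 0.1628]
tool_rot: [0.0, 0.988, -0.152, -0.001]
contact_force: [0.6, 0.2, -0.2]
gripper_width: 0.554
grasp_force: 0.0
```

Request:
send_rows(
  deltas="0 0 -0.045 0; 0 0 -0.09 0; 0 0 -0.1 0; 0 0 -0.1 0",
)

```text
t: 19.4
eef_pos: [0.4982, 0.0872, 0.2645]
tool_rot: [-0.001, 0.988, -0.152, 0.001]
contact_force: [0.5, 0.5, -0.7]
gripper_width: 0.553
grasp_force: 0.0
```

```bash
python3 - <<'E'
from h import *
p=bot.read_camera('scene');print([np.round(a['xyz'],4) for a in bot.landmark_of(p,'knob')]);barfit(p,A)
q=proj(p,[[.68,.083,.1]])[0].astype(int);I=cv2.cvtColor(p['img'],cv2.COLOR_RGB2BGR)
c=I[q[1]-20:q[1]+12,q[0]-16:q[0]+16];f=I[q[1]-60:q[1]+40,q[0]-70:q[0]+30]
cv2.imwrite('pics/d5.png',np.hstack([cv2.resize(f,(400,400)),cv2.resize(c,(400,400),interpolation=cv2.INTER_NEAREST)]))
go([.5,.09,.25])
E
```

```text
[array([0.4987, 0.0896, 0.161 ])]
bar n 99 mean [0.5772 0.0608 0.2023] mid [0.5767 0.0612 0.2015] dir deg 46.1
t 19.5 pos [0.4967 0.087  0.2622] xdir -17.5 ydir -107.5 zax [-0.002  0.    -1.   ] q7 -1.86 delta [ 0.0023 -0.0039  0.0122] spin None F [-0.8  0.1 -0.6] w 0.551 grip 0.0
```

View pics/d5.png

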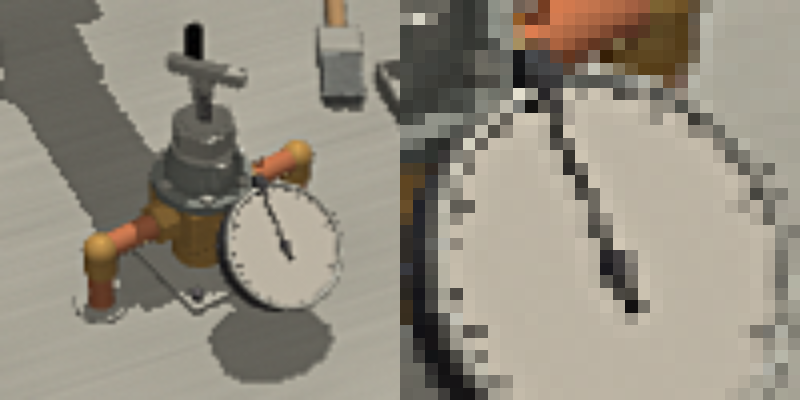

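The needle tip meets the mark (right panel, about (545,105)). The hand is clear above the knob.

```bash
python3 -c "
from station import bot
print(bot.hand_in())"
```

```text
the job is handed in; nothing more can be done
None
```

I slackened the lock nut, turned the T-handle about 55° clockwise until the needle stood on the set mark, and retightened the nut. The first tightening push reached about 16.5 N, over the 12 N asked, so I backed the lever off a few degrees and pushed again to about 14 N. The hand is clear and the job is handed in; no verdict came back.

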